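Push the insulator pillar home and shut the shelf gate

ROBOT

A 6-joint arm with a two-finger parallel gripper is mounted at the origin on the work surface. World frame = base frame: x ahead of the robot, y to its left, z up, the work surface at z = 0. Lengths are in mm, angles in degrees, forces in N, time in s.
With the tool pointing down it reaches from about 300 to 850 mm from the base axis. Payload 4.2 kg.
Tool frame: the origin (TCP) lies midway between the tips of the shut fingers; the grasp point (between the pads) lies 19 mm behind it; z points along the fingers, y is the line along which they close (so a half turn about z gives the same grasp; the last joint's range is limited). The gripper opens to 91 mm and grips with 3 to 60 N. Pads are 32 mm wide; open, the fingers measure 118 mm over their backs; the gripper's body (76 mm by 178 mm) begins 60 mm behind the grasp point.
Start: joints at [-72.365, 18.312, 89.639, -0, 72.044, -1.146], TCP at [185.131, -544.398, 213.976] pointing down, gripper open.
Joint ranges: [-177.97, 177.97], [-48.28, 115.42], [12.27, 149.76], [-77.06, 257.06], [2.81, 150.46], [-146.56, 146.56]. Speed limits (degrees/s): [147.25, 147.25, 180, 180, 180, 180].

INTERFACE

Orientations are given as [roll, pitch, yaw] about the fixed x, y, z axes, in that order (R = Rz(yaw) Ry(pitch) Rx(roll)).
In Python, from workcell import env gives the robot as it stands.
- The arm moves only by the tool drive_effector, called after ">>>" as name(argument=value, ...) on one line, values as JSON. Schema: {"type":"object","properties":{"steps":{"type":"array","items":{"type":"array","items":{"type":"array","items":{"type":"number"},"minItems":6,"maxItems":6},"minItems":1,"maxItems":8},"minItems":1,"maxItems":1},"aperture":{"type":"number"},"grip_force":{"type":"number"},"only":{"type":"string"},"quiet":{"type":"boolean"},"lines":{"type":"string"}},"required":["steps"],"additionalProperties":false}. steps is a list that holds a single list of rows (three levels of brackets), with 1 to 8 rows, each of 6 numbers: dx, dy, dz in shares of the most that a row can go, 1 being 50 mm, then a rotation vector rx, ry, rz in fractions of the full range, 1 being 180 degrees; each row shifts and turns the commanded pose from where the row before left it, along the tool's axes as they then stand; what a row does not reach is not made up. A row lasts 1/10 s, in which the tool goes at most 50 mm and 8.59 degrees, less where a joint would pass 70% of its speed; a pose out of reach is approached as far as the arm can. aperture is the finger opening in mm, set as the call begins (left out keeps the last). The fingers move at their own pace and stop on an object; grip_force is the grip in N (left out, the last holds). Time passes only in rows, so rows that do not move let the fingers close. The tool returns the time, the measured TCP pose, the force, the opening and the grip force at its end. only (a regular expression) keeps the lines of the reply that match it, lines (a string "A,B") keeps lines A to B, and quiet returns only ok. No shift or turn number may pass 1 either way. Input that does not fit is refused with a message, and nothing moves.
- env.state(): the state, without advancing time (a new reading comes with each control period).
- env.grab_frame(name): name is "side" or "top" or "wrist"; returns the picture (480x640x3 uint8, blue, green, red); there is no depth.
- env.camera_model(name): a dict with "fx", "fy", "cx", "cy" (pixels), "T" (4x4, takes a point from camera to world coordinates). Camera axes: x right, y up, looking along -z (the intrinsics and any distortion apply to the point x, -y, -z); pixel columns grow to the right and rows downward; lengths in mm; the calibration is good to about 2 mm. A picture is of the moment at which its call begins: read the wrist's pose just before it. camera_model takes no time and is no camera call; for the wrist camera it gives the pose at the moment of the call.
- env.job_done(): hands the job in; it is judged then, once.
The state is a dict: "time_s": time; "qpos": joint angles; "qvel": joint speeds; "effort": joint torques, N m; "ee_pos": TCP position; "ee_rot": TCP orientation; "force": force on the tool from outside, world axes, zero at the start; "torque": the same for the moment, N m; "gripper_width": finger opening in mm; "gripper_force": force on a finger pad.
Only numpy, scipy, OpenCV 4.12 (cv2) and the standard library are available. Lean on these libraries where they do the work, as an engineer would, in place of code of your own. Each camera call takes 0.05 s, during which the arm holds its last target. There are 200 camera calls.

TASK

Clear the gateway of the iron shelf: push the white ceramic insulator pillar along the shelf, upright and without ever lifting it, until its foot rests against the back rail directly in front of the brass index clip. Then push the swinging brass gate fully shut. Leave the glass tubes, the pitch pipe and the ear trumpet where they are.

Things in the scene. Friction and masses are not known exactly. Their poses are not given: they have to be found in the camera images.
- shelf: Low cast-iron shelf, fixed: plate 180 (x) by 500 (y) mm, top 30 mm over the bench. Origin at bench height under its centre; x points from the front to the back rail. Rail: front face at x = 75 mm, 12 thick, 30 high over the plate. Front edge (x = -84 mm): curbs 12 thick, 22 high, from |y| = 130 mm outwards; between them the gateway, with posts 14 mm thick, 57 high, at y = -128 and 128 mm.
- gate (a joint): Angle a (rad) of the brass gate about its upright pivot pin: 0 = shut (a stop), growing to 1.5 as it swings out towards the robot. Stays where left; about 1 N moves it. A bar 249 mm long, 6 mm thick, 6 to 40 mm above the shelf plate. In the shelf's frame the pin is at x = -84, y = 128 mm and the gate runs from it along (-sin a, -cos a): towards -y when shut.
- gate_hinge (a point): Point on the pivot pin's axis, 23 mm above the shelf plate.
- gate_tip (a point): Free end of the gate, 249 mm from the pin, 23 mm above the shelf plate.
- index: Small fixed brass clip with a round-headed peg (39 mm high, 14 mm wide) riding on top of the back rail; where it sits along the rail varies. Origin on the rail's top at the middle of its thickness; same axes as the shelf. The rail's front face is at x = -6 mm in this frame, so the pillar's centre belongs at x = -33 mm, y = 0.
- pillar: Loose white ceramic insulator pillar, cracked, standing in the gateway: round foot 54 mm in diameter and 20 mm high, ribbed shank 34 to 42 mm in diameter, 62 mm high overall, about 0.3 kg. Origin at the centre of its underside. Pushed low on the foot it slides; pushed high it may tip.
- tube0: Loose glass tube standing on the shelf, 36 mm in diameter, 55 mm high, near the shelf's -y end. Origin at the centre of its underside. Leave alone.
- tube1: Second such glass tube, behind the first. Leave alone.
- pitch_pipe: Loose flat brass pitch pipe, 22 by 80 by 12 mm, lying on the shelf near its +y end. Leave alone.
- trumpet: Loose tin ear trumpet standing on its 90 mm bell, 125 mm high, on the bench beyond the shelf's +y end. Leave alone.

How it is judged (in metres and radians):
On the way, in this order (a step that is already met when the one before it is completed fails the run):
1. the pillar stands against the back rail in front of the index clip, the gate still open (x of pillar in the frame of index between -0.037 and -0.025 m and y of pillar in the frame of index between -0.012 and 0.012 m and z of pillar in the frame of shelf below 0.034 m and angle between pillar's own z axis and vertical below 0.08 rad and linear speed of pillar below 0.01 m/s and value of joint gate above 0.5 rad), for 0.2 s.
2. the gate is shut (value of joint gate below 0.05 rad), for 0.2 s.
At the end, for the whole second after the job is handed in: The pillar stands upright and still on the shelf plate, its foot within 4 mm of the back rail and its centre within 12 mm of the index clip along the rail; the gate is within 0.05 rad of shut; the tubes, pitch pipe and trumpet are within 20 mm of where they started (x of pillar in the frame of index between -0.037 and -0.025 m and y of pillar in the frame of index between -0.012 and 0.012 m and z of pillar in the frame of shelf below 0.034 m and angle between pillar's own z axis and vertical below 0.08 rad and linear speed of pillar below 0.01 m/s and value of joint gate below 0.05 rad and distance of each of tube0, tube1, pitch_pipe, trumpet from where it was at the start of the episode below 0.02 m); the robot touches nothing.
It fails at once if the pillar is lifted off the shelf (underside centre more than 10 mm above the plate) (z of pillar in the frame of shelf above 0.04 m).
It fails at once if the pillar is tipped by more than 0.35 rad (angle between pillar's own z axis and vertical above 0.35 rad).
It fails at once if a tube, the pitch pipe or the trumpet is moved more than 20 mm (distance of any of tube0, tube1, pitch_pipe, trumpet from where it was at the start of the episode above 0.02 m).
It also fails if it takes over 51 s, if anything falls off the work surface, if the arm or the gripper's body presses on something with over 40 N, if the wrist force passes 120 N, or if a joint passes its speed limit or range.

## Working session

There is one attempt and no reset: what is moved stays moved. The work goes in short steps, Python scripts to look and compute and a tool call to move; the robot and the scene stay as the last step left them, time stands still between calls to the robot, and variables do not carry over. Pictures are saved under pics/ and viewed, at most 10 in all, crops included, and the job is handed in when it is done.

```bash
ls; mkdir -p pics
```

Run:
```python
from workcell import env
import cv2,numpy as np
s=env.state();print(s['time_s'],s['ee_pos'],s['ee_rot'],s['gripper_width'])
for n in("top","side"):
    cv2.imwrite(f"pics/{n}0.png",env.grab_frame(n)); c=env.camera_model(n); print(n,{k:np.round(v,3).tolist() if k=='T' else v for k,v in c.items()})
```

```text
pics
workcell.py
0.0 [ 184.9706771  -543.90602624  213.12385007] [-1.79897435e+02 -2.14163626e-03  1.87825820e+01] 91.31853249273922
top {'fx': 469.51771159525487, 'fy': 469.51771159525487, 'cx': 314.0563504492838, 'cy': 237.45559052122428, 'T': [[-0.023, 0.995, -0.099, 586.607], [-1.0, -0.025, -0.018, 84.1], [-0.02, 0.099, 0.995, 845.401], [0.0, 0.0, 0.0, 1.0]]}
side {'fx': 570.1970715749363, 'fy': 570.1970715749363, 'cx': 314.54605696851337, 'cy': 242.63564166931909, 'T': [[0.91, 0.229, -0.346, 302.154], [-0.415, 0.482, -0.772, -699.57], [-0.01, 0.846, 0.533, 619.05], [0.0, 0.0, 0.0, 1.0]]}
```

View pics/top0.png

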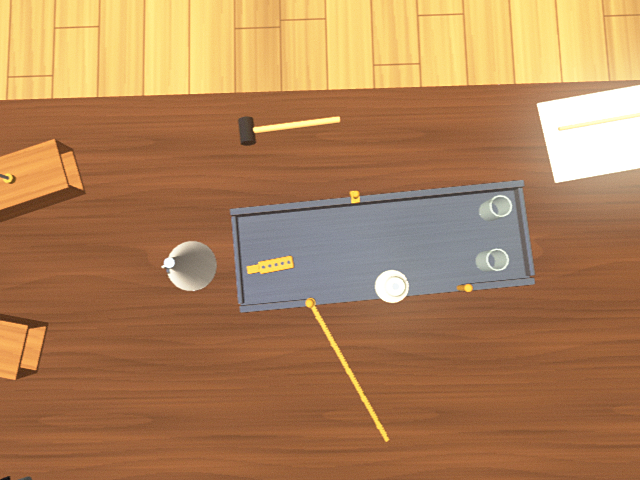

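View pics/side0.png

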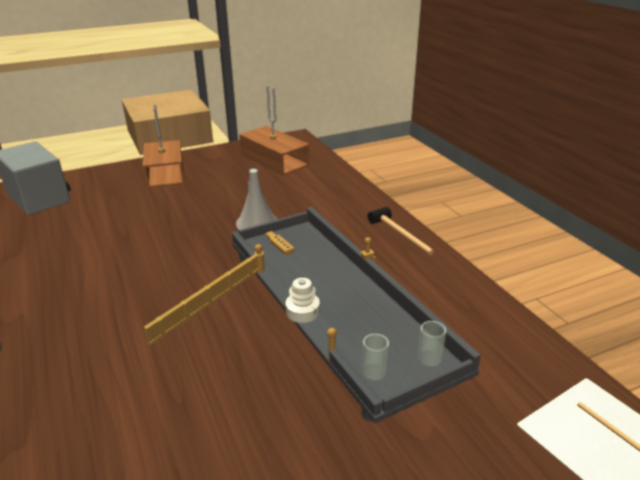

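The top view shows the pillar at about (392,287), the clip at (355,197), gate pin (310,302) and tip (387,440), and the posts at (310,302) and (468,288). In the side view the pillar foot is at about (302,310) and the clip at (368,248). I'll enlarge both for better readings.

Run:
```python
import cv2
t=cv2.imread("pics/top0.png");s=cv2.imread("pics/side0.png")
def crop(im,x,y,w,h,k,f):
    c=cv2.resize(im[y:y+h,x:x+w],None,fx=k,fy=k,interpolation=cv2.INTER_CUBIC)
    for i in range(0,w,20): cv2.putText(c,str(x+i),(i*k,8),0,.3,(0,255,0),1); cv2.line(c,(i*k,10),(i*k,16),(0,255,0),1)
    for j in range(0,h,20): cv2.putText(c,str(y+j),(0,j*k+4),0,.3,(0,255,0),1); cv2.line(c,(20,j*k),(26,j*k),(0,255,0),1)
    cv2.imwrite(f,c)
crop(t,290,175,190,140,4,"pics/topc.png")
crop(s,230,220,190,140,4,"pics/sidec.png")
```

```text
(no output)
```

View pics/topc.png

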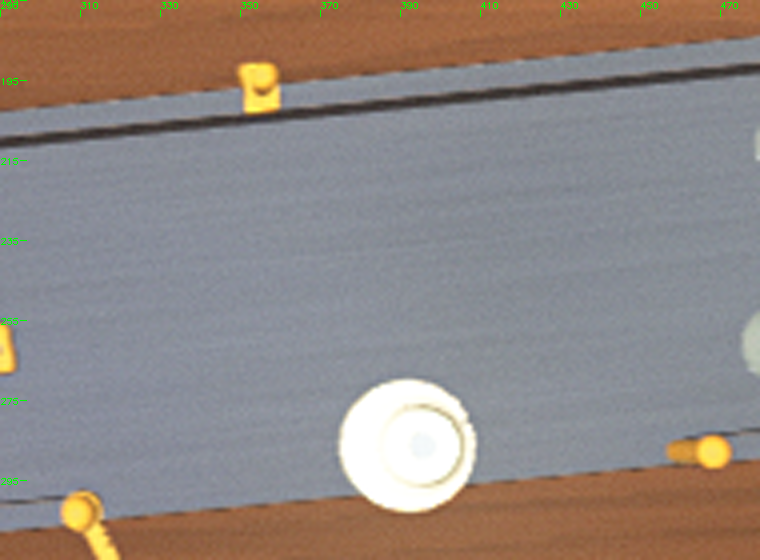

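View pics/sidec.png

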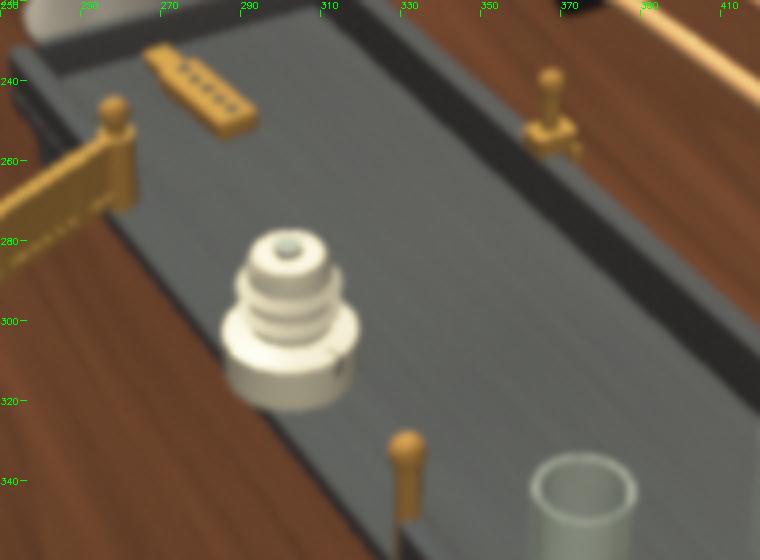

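The crops give these ball and top pixels, as top (u,v) then side (u,v):
- pin ball: (310,302.5), (258.5,247.5)
- second post: (468.2,288), (331.8,331.5)
- clip peg: (354.5,193.7), (367.8,239.5)
- pillar top: (395.6,286.5), (302,281.3)

The pillar foot disc in the top view is centred at (392,286.5).

Create h.py:
```python
from workcell import env
import numpy as np, cv2
M={n:env.camera_model(n) for n in("top","side")}
def ray(n,u,v):
    c=M[n];d=np.array([(u-c['cx'])/c['fx'],-(v-c['cy'])/c['fy'],-1]);T=np.array(c['T']);return T[:3,3],T[:3,:3]@d
def atz(n,u,v,z):
    o,d=ray(n,u,v);return o+d*(z-o[2])/d[2]
def tri(a,b):
    A=np.zeros((3,3));q=np.zeros(3)
    for n,p in(("top",a),("side",b)):
        o,d=ray(n,*p);d/=np.linalg.norm(d);P=np.eye(3)-np.outer(d,d);A+=P;q+=P@o
    return np.linalg.solve(A,q)
```

Run:
```python
from h import *
p=tri((310,302.5),(258.5,247.5));q=tri((468.2,288),(331.8,331.5))
c=tri((354.5,193.7),(367.8,239.5));l=tri((395.6,286.5),(302,281.3));t=tri((387,440),(148,328))
print(p,q,np.linalg.norm(p-q),c,l,t)
f=atz("top",392,286.5,50);print("foot",f, atz("side",230+290/4,220+330/4,50))
# shelf corners, top pictures: outer rail corners z=60, front z=52
for u,v,z in((232,211,60),(522,183,60),(241,310,52),(533,284,52),(310,302.5,82),(468.2,288,82),(354.5,193.7,94)):print(u,v,atz("top",u,v,z))
yv=(p-q)[:2];yv/=np.linalg.norm(yv);xv=np.array([yv[1],-yv[0]]);print("yaw",np.degrees(np.arctan2(xv[1],xv[0])))
o=(p+q)[:2]/2+84*xv
for n,w in(("clip",c),("pillar",l),("foot",f),("tip",t)):
    print(n,(w[:2]-o)@xv,(w[:2]-o)@yv)
g=t[:2]-p[:2];print("a",np.degrees(np.arctan2(-g@xv,-g@yv)),np.linalg.norm(g)); print(o)
```

```text
[556.85619518 106.8986533   80.62330575] [ 574.73535249 -147.87999764   82.40766228] 255.41145074250818 [731.05614873  30.22168307  93.67233144] [579.91060483 -30.51051011  91.03846161] [339.22134434 -10.87797658  68.54487587]
foot [579.66223122 -30.7104599   50.        ] [579.329734   -31.71052524  50.        ]
232 211 [713.39494361 236.23459796  60.        ]
522 183 [ 748.05472474 -254.54663117   60.        ]
241 310 [546.3774556  223.66341965  52.        ]
533 284 [ 578.35590918 -264.74849701   52.        ]
310 302.5 [557.37470355 106.69562286  82.        ]
468.2 288 [ 574.69964761 -147.99145384   82.        ]
354.5 193.7 [730.94718747  30.2647266   94.        ]
yaw 4.014165342369541
clip 84.40497594670879 39.019207604845654
pillar -70.62121560497322 -10.98333895909007
foot -70.882977012731 -11.165411298374343
tip -309.34567265375796 25.45002619589423
a 65.59341032791563 247.45961861679177
[649.58970283 -14.61041166]
```

The triangulation is consistent: the posts come out 255.4 mm apart (nominal 256), and the heights match.
- Shelf: origin (649.6,-14.6), yaw 4.0°
- Pillar: shelf frame (-71,-11)
- Clip: shelf y = 39
- Gate: 65.6° open

I'll cradle the pillar's foot between the fingers at 40 mm opening, aligned with the shelf.

The manual's scale: shifts go in shares of 50 mm and turns go in shares of 180 degrees. Converting my numbers, -30 mm is -0.6, 24 mm is 0.48, 7.4 degrees / 180 = 0.0411.

>>> drive_effector(steps=[[[0, 0, 0, 0, 0, 0.0411], [0, 0, 0, 0, 0, 0.0411], [0.48, -0.6, 0, 0, 0, 0], [0.48, -0.6, 0, 0, 0, 0], [0.48, -0.6, 0, 0, 0, 0], [0.48, -0.6, 0, 0, 0, 0], [0.48, -0.6, 0, 0, 0, 0], [0.48, -0.6, 0, 0, 0, 0]]], aperture=40)

```text
time_s: 0.9
ee_pos: [316.7, -353.3, 213.7]
ee_rot: [-180.0, 0.0, 4.0]
force: [0.6, -0.1, -0.6]
gripper_width: 40.2
gripper_force: 0.0
```

>>> drive_effector(steps=[[[0.48, -0.6, 0, 0, 0, 0], [0.48, -0.6, 0, 0, 0, 0], [0.48, -0.6, 0, 0, 0, 0], [0.48, -0.6, 0, 0, 0, 0], [0.48, -0.6, 0, 0, 0, 0], [0.48, -0.6, 0, 0, 0, 0], [0.48, -0.6, 0, 0, 0, 0]]])

```text
time_s: 1.6
ee_pos: [469.7, -132.2, 213.7]
ee_rot: [180.0, 0.0, 4.0]
force: [1.3, -1.2, -1.0]
gripper_width: 39.9
gripper_force: 0.0
```

Add to h.py:
```python
R=np.radians(4.0);X=np.array([np.cos(R),np.sin(R)]);Y=np.array([-np.sin(R),np.cos(R)]);O=np.array([649.6,-14.6])
def where():
    s=env.state();d=np.array(s['ee_pos'])[:2]-O;print("t%.1f shelf x %.1f y %.1f z %.1f"%(s['time_s'],d@X,d@Y,s['ee_pos'][2]),np.round(s['ee_rot'],1),np.round(s['force'],1))
```

```bash
python3 -c "from h import *;where()"
```

```text
t1.6 shelf x -187.6 y -104.7 z 213.7 [180.   0.   4.] [ 1.3 -1.2 -1. ]
```

In the tool's units: -30 mm is -0.6, 20 mm is 0.4.

>>> drive_effector(steps=[[[0.4, -0.6, 0, 0, 0, 0], [0.4, -0.6, 0, 0, 0, 0], [0.4, -0.6, 0, 0, 0, 0], [0, 0, 0, 0, 0, 0], [0, 0, 0, 0, 0, 0]]])

```text
time_s: 2.1
ee_pos: [522.6, -39.3, 213.4]
ee_rot: [180.0, 0.1, 4.1]
force: [-0.6, -1.3, -0.5]
gripper_width: 40.1
gripper_force: 0.0
```

```bash
python3 -c "from h import *;where()"
```

```text
t2.1 shelf x -128.4 y -15.8 z 213.4 [1.8e+02 1.0e-01 4.1e+00] [-0.6 -1.3 -0.5]
```

In the tool's units: 40 mm is 0.8, 30 mm is 0.6.

>>> drive_effector(steps=[[[0.04, -0.09, 0.8, 0, 0, 0], [0, 0, 0.8, 0, 0, 0], [0, 0, 0.8, 0, 0, 0], [0, 0, 0.6, 0, 0, 0], [0, 0, 0.44, 0, 0, 0], [0, 0, 0, 0, 0, 0], [0, 0, 0, 0, 0, 0]]])

```text
time_s: 2.8
ee_pos: [524.4, -36.0, 42.3]
ee_rot: [180.0, 0.0, 3.9]
force: [-0.0, 0.3, 0.3]
gripper_width: 40.0
gripper_force: 0.0
```

```bash
python3 -c "
from h import *;where();cv2.imwrite('pics/side1.png',env.grab_frame('side')[180:400,180:440].repeat(3,0).repeat(3,1)[:600,:780])"
```

```text
t2.8 shelf x -126.3 y -12.6 z 42.3 [180.    0.    3.9] [-0.   0.3  0.3]
```

View pics/side1.png

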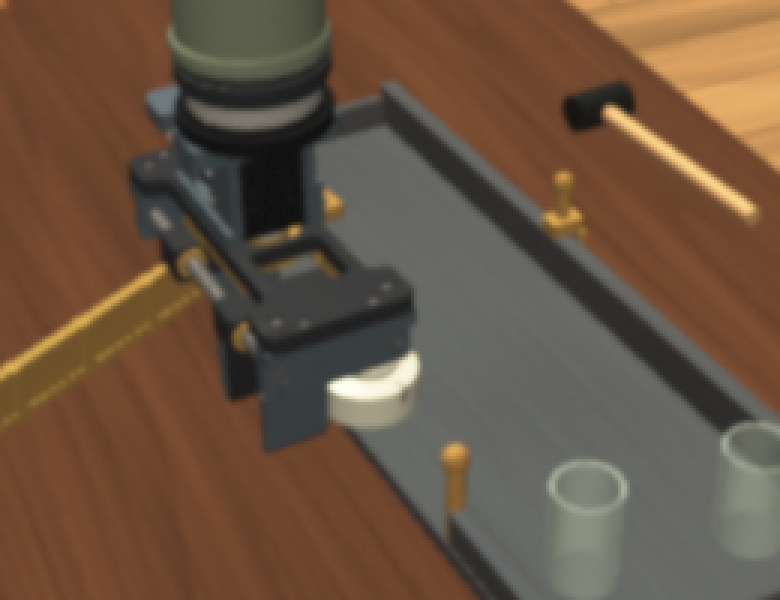

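The fingers stand level just in front of the pillar, low beside its foot. I'll lower slightly, close up, then push.

In the tool's units: 4 mm is 0.08, 3 mm is 0.06.

>>> drive_effector(steps=[[[0.08, -0.02, 0.06, 0, 0, 0], [0.08, 0, 0, 0, 0, 0], [0.08, 0, 0, 0, 0, 0], [0.08, 0, 0, 0, 0, 0], [0.08, 0, 0, 0, 0, 0], [0.08, 0, 0, 0, 0, 0], [0.08, 0, 0, 0, 0, 0], [0.08, 0, 0, 0, 0, 0]]])

```text
time_s: 3.65
ee_pos: [556.2, -31.9, 38.8]
ee_rot: [180.0, 0.1, 4.0]
force: [-1.6, 0.2, 1.8]
gripper_width: 39.9
gripper_force: 0.9
```

>>> drive_effector(steps=[[[0.12, -0.05, 0, 0, 0, 0], [0.12, -0.05, 0, 0, 0, 0], [0.12, -0.05, 0, 0, 0, 0], [0.12, -0.05, 0, 0, 0, 0], [0.12, -0.05, 0, 0, 0, 0], [0.12, -0.05, 0, 0, 0, 0], [0.12, -0.05, 0, 0, 0, 0], [0.12, -0.05, 0, 0, 0, 0]]])

```text
time_s: 4.45
ee_pos: [603.4, -8.3, 38.9]
ee_rot: [180.0, 0.0, 4.0]
force: [-0.5, -0.8, -0.4]
gripper_width: 39.8
gripper_force: 0.6
```

```bash
python3 -c "
from h import *;where();cv2.imwrite('pics/side2.png',env.grab_frame('side')[160:360,200:460].repeat(3,0).repeat(3,1))"
```

```text
t4.5 shelf x -45.6 y 9.5 z 38.9 [180.   0.   4.] [-0.5 -0.8 -0.4]
```

View pics/side2.png

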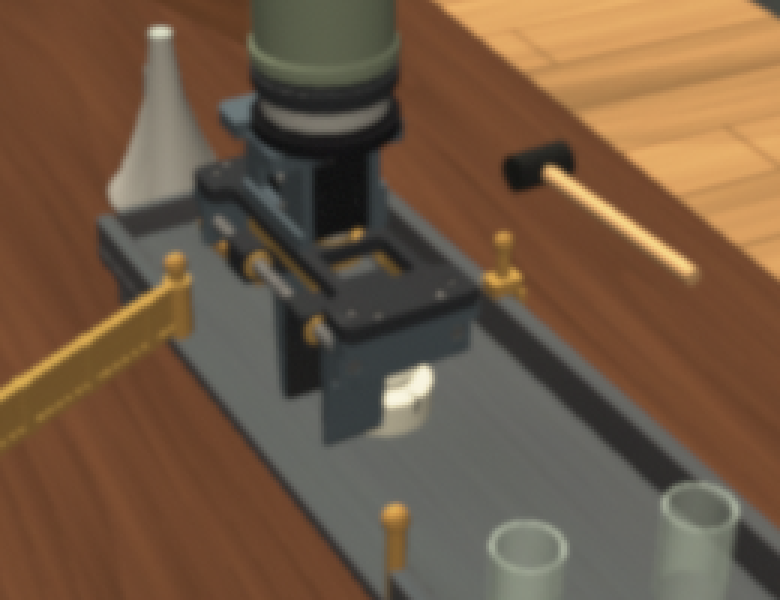

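The pillar rides upright in the cradle. I'll continue the push.

In the tool's units: 6 mm is 0.12, -3.6 mm is -0.072.

>>> drive_effector(steps=[[[0.12, -0.072, 0, 0, 0, 0], [0.12, -0.072, 0, 0, 0, 0], [0.12, -0.072, 0, 0, 0, 0], [0.12, -0.072, 0, 0, 0, 0], [0.12, -0.072, 0, 0, 0, 0], [0.12, -0.072, 0, 0, 0, 0], [0.12, -0.072, 0, 0, 0, 0], [0.12, -0.072, 0, 0, 0, 0]]])

```text
time_s: 5.3
ee_pos: [649.3, 23.7, 39.0]
ee_rot: [180.0, 0.0, 4.0]
force: [-1.1, -1.8, 0.7]
gripper_width: 40.0
gripper_force: 1.1
```

>>> drive_effector(steps=[[[0.06, 0, 0, 0, 0, 0], [0.06, 0, 0, 0, 0, 0], [0.04, 0, 0, 0, 0, 0], [0.04, 0, 0, 0, 0, 0]]])

```text
time_s: 5.7
ee_pos: [658.8, 24.1, 38.9]
ee_rot: [180.0, 0.0, 4.0]
force: [-1.5, -0.1, 1.0]
gripper_width: 40.1
gripper_force: 1.2
```

```bash
python3 -c "
from h import *;where();cv2.imwrite('pics/side3.png',env.grab_frame('side')[140:340,240:500].repeat(3,0).repeat(3,1));cv2.imwrite('pics/top3.png',env.grab_frame('top'))"
```

```text
t5.7 shelf x 11.8 y 38.0 z 38.9 [180.   0.   4.] [-1.5 -0.1  1. ]
```

View pics/side3.png

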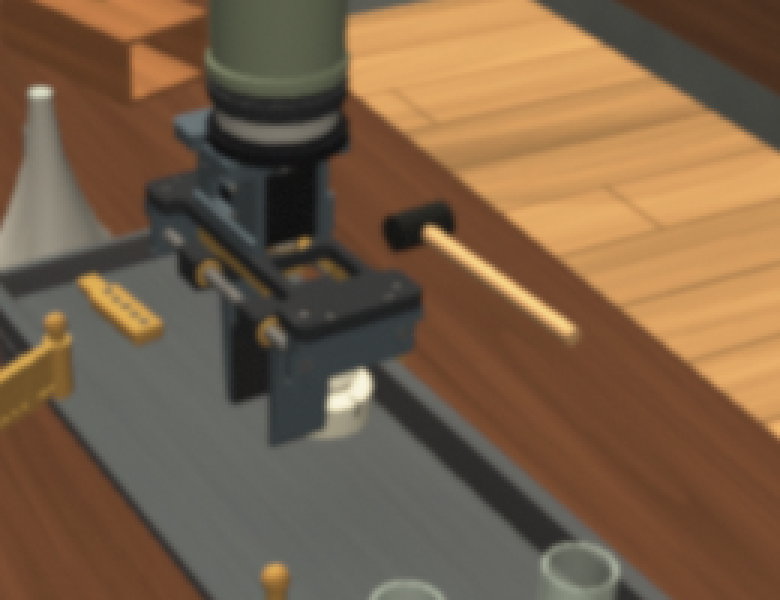

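The pillar is a few mm short of the rail. I'll creep in until the force rises.

In the tool's units: 1 mm is 0.02, -0.5 mm is -0.01.

>>> drive_effector(steps=[[[0.02, -0.01, 0, 0, 0, 0], [0.02, -0.01, 0, 0, 0, 0], [0, 0, 0, 0, 0, 0]]])

```text
time_s: 6.1
ee_pos: [660.9, 25.2, 38.9]
ee_rot: [180.0, -0.0, 4.0]
force: [-1.6, -1.4, -0.3]
gripper_width: 40.1
gripper_force: 0.9
```

>>> drive_effector(steps=[[[0.02, 0, 0, 0, 0, 0], [0.02, 0, 0, 0, 0, 0], [0, 0, 0, 0, 0, 0]]])

```text
time_s: 6.4
ee_pos: [662.4, 25.5, 38.9]
ee_rot: [180.0, 0.0, 4.0]
force: [-2.1, -0.2, 0.3]
gripper_width: 40.1
gripper_force: 1.4
```

```bash
python3 -c "from h import *;where()"
```

```text
t6.4 shelf x 15.6 y 39.1 z 38.9 [180.   0.   4.] [-2.1 -0.2  0.3]
```

In the tool's units: 1 mm is 0.02.

>>> drive_effector(steps=[[[0.02, 0, 0, 0, 0, 0], [0.02, 0, 0, 0, 0, 0], [0, 0, 0, 0, 0, 0]]])

```text
time_s: 6.7
ee_pos: [662.7, 25.5, 38.8]
ee_rot: [-180.0, 0.3, 4.0]
force: [-6.7, -0.2, 3.9]
gripper_width: 40.0
gripper_force: 3.3
```

>>> drive_effector(steps=[[[0.02, 0, 0, 0, 0, 0], [0.02, 0, 0, 0, 0, 0], [0, 0, 0, 0, 0, 0]]])

```text
time_s: 7.0
ee_pos: [662.9, 25.5, 38.7]
ee_rot: [-180.0, 0.5, 4.0]
force: [-9.9, -0.6, 7.2]
gripper_width: 40.5
gripper_force: 5.2
```

```bash
python3 -c "from h import *;where()"
```

```text
t7.0 shelf x 16.1 y 39.1 z 38.7 [-180.     0.5    4. ] [-9.9 -0.6  7.2]
```

The force rose, so the foot is at the rail. Backing off, lifting and checking.

In the tool's units: -40 mm is -0.8, -30 mm is -0.6.

>>> drive_effector(steps=[[[-0.08, 0, 0, 0, 0, 0], [-0.16, 0, 0, 0, 0, 0], [-0.3, 0, 0, 0, 0, 0], [-0.4, 0, 0, 0, 0, 0], [-0.4, 0, -0.6, 0, 0, 0], [-0.6, 0, -0.8, 0, 0, 0], [-0.8, 0, -0.8, 0, 0, 0], [-0.8, 0, 0, 0, 0, 0]]], aperture=0)

```text
time_s: 7.8
ee_pos: [498.7, 13.8, 149.3]
ee_rot: [180.0, -0.8, 4.0]
force: [0.1, -0.6, 0.1]
gripper_width: 0.5
gripper_force: 0.0
```

>>> drive_effector(steps=[[[-0.8, 0, 0, 0, 0, 0], [-0.8, 0, 0, 0, 0, 0], [-0.6, -0.2, 0, 0, 0, 0], [0, -0.2, 0, 0, 0, 0], [0, 0, 0, 0, 0, 0], [0, 0, 0, 0, 0, 0]]])

```text
time_s: 8.4
ee_pos: [385.5, 26.2, 144.8]
ee_rot: [180.0, -0.2, 4.0]
force: [0.1, 0.4, -0.4]
gripper_width: 0.4
gripper_force: 0.0
```

```bash
python3 -c "
from h import *;where()
t=env.grab_frame('top');s=env.grab_frame('side');cv2.imwrite('pics/top4f.png',t);cv2.imwrite('pics/side4f.png',s)
a=cv2.resize(t[180:300,300:430],None,fx=3,fy=3,interpolation=2);b=cv2.resize(s[200:320,300:430],None,fx=3,fy=3,interpolation=2)
c=np.hstack([a,b]);d=cv2.resize(t[170:480,220:560],(390,356))[:240];cv2.imwrite('pics/c4.png',np.vstack([c,np.hstack([d,cv2.resize(s[220:380,130:390],(390,240))])]))"
```

```text
t8.4 shelf x -260.6 y 59.2 z 144.8 [180.   -0.2   4. ] [ 0.1  0.4 -0.4]
```

View pics/c4.png

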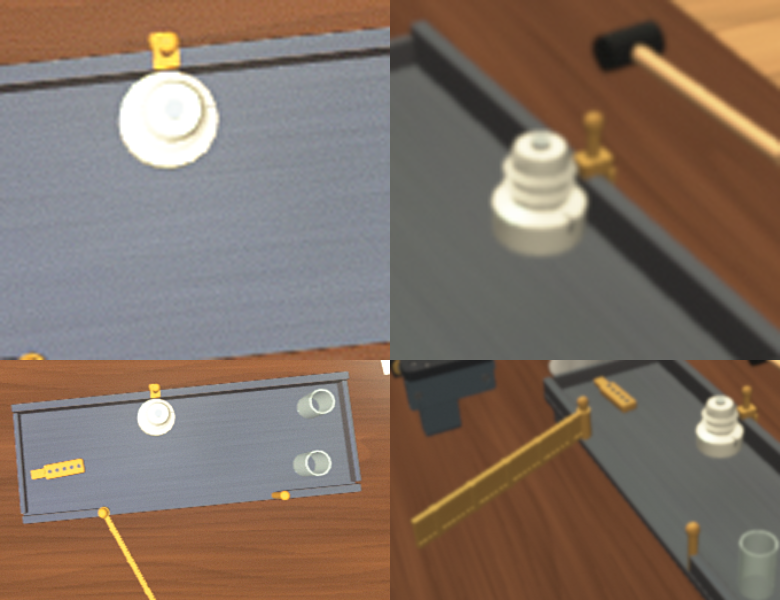

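The pillar stands upright at the rail beneath the clip, and the gate is still open. Pixels: foot disc top (356.3,219.7), pillar top (358.4,216.7) in top and (350.3,248.3) in side.

Run:
```python
from h import *
f=atz("top",356.3,219.7,50);l=tri((358.4,216.7),(350.3,248.3));c=tri((354.5,193.7),(367.8,239.5))
for w in(f,l,c):print(w,(w[:2]-O)@X,(w[:2]-O)@Y)
```

```text
[694.35011529  25.4829893   50.        ] 47.43715424625892 36.86373891218194
[693.9957416   24.74895103  88.87952074] 47.03243987248607 36.156208583751095
[731.05614873  30.22168307  93.67233144] 84.38432820874826 39.03040600369384
```

In the tool's units: 35 mm is 0.7, 32 mm is 0.64.

```bash
python3 -c "
from h import *
for z,u,v in((60,356.3,203),(30,356.3,205.3),(50,356.3,203.7)):
    w=atz('top',u,v,z);print(z,(w[:2]-O)@X)"
```

```text
60 74.46580030223491
30 75.38455816085438
50 74.91973925922704
```

>>> drive_effector(steps=[[[-0.1, -0.56, 0, 0, 0, 0], [0, 0, 0.6, 0, 0, 0], [0, 0, 0.7, 0, 0, 0], [0, 0, 0.64, 0, 0, 0], [0, 0, 0, 0, 0, 0], [0, 0, 0, 0, 0, 0]]])

```text
time_s: 9.1
ee_pos: [377.5, 53.5, 47.3]
ee_rot: [180.0, 0.0, 4.0]
force: [0.1, -0.6, -0.3]
gripper_width: 0.1
gripper_force: 0.0
```

```bash
python3 -c "from h import *;where()"
```

```text
t9.1 shelf x -266.7 y 87.0 z 47.3 [180.   0.   4.] [ 0.1 -0.6 -0.3]
```

The rail face measures 75 mm and the foot's edge 74.9 mm, so they touch. The fist is down behind the gate, so I'll sweep it shut.

In the tool's units: 12 mm is 0.24, 10 mm is 0.2.

>>> drive_effector(steps=[[[0, 0.24, 0, 0, 0, 0], [0, 0.24, 0, 0, 0, 0], [0.06, 0.24, 0, 0, 0, 0], [0.12, 0.24, 0, 0, 0, 0], [0.12, 0.24, 0, 0, 0, 0], [0.12, 0.24, 0, 0, 0, 0], [0.16, 0.2, 0, 0, 0, 0], [0.16, 0.2, 0, 0, 0, 0]]])

```text
time_s: 9.9
ee_pos: [420.9, -36.5, 47.4]
ee_rot: [180.0, -0.0, 4.0]
force: [0.7, 0.3, 0.4]
gripper_width: 0.5
gripper_force: 0.2
```

>>> drive_effector(steps=[[[0.16, 0.2, 0, 0, 0, 0], [0.16, 0.2, 0, 0, 0, 0], [0.22, 0.14, 0, 0, 0, 0], [0.22, 0.14, 0, 0, 0, 0], [0.22, 0.14, 0, 0, 0, 0], [0.22, 0.14, 0, 0, 0, 0]]])

```text
time_s: 10.5
ee_pos: [484.3, -79.7, 47.2]
ee_rot: [180.0, 0.0, 4.0]
force: [-0.5, 0.2, -0.8]
gripper_width: 0.5
gripper_force: 0.2
```

```bash
python3 -c "from h import *;where()"
```

```text
t10.5 shelf x -169.5 y -53.4 z 47.2 [180.   0.   4.] [-0.5  0.2 -0.8]
```

Now at about a=20° and on track; I'll finish the sweep.

In the tool's units: 10 mm is 0.2, 8 mm is 0.16.

>>> drive_effector(steps=[[[0.2, 0.06, 0, 0, 0, 0], [0.2, 0.06, 0, 0, 0, 0], [0.2, 0.06, 0, 0, 0, 0], [0.2, 0.06, 0, 0, 0, 0], [0.16, 0.04, 0, 0, 0, 0], [0.12, 0.04, 0, 0, 0, 0], [0.08, 0, 0, 0, 0, 0], [0, 0, 0, 0, 0, 0]]])

```text
time_s: 11.3
ee_pos: [542.7, -91.2, 47.3]
ee_rot: [180.0, -0.0, 4.0]
force: [1.0, 0.3, 0.8]
gripper_width: 0.2
gripper_force: 0.0
```

>>> drive_effector(steps=[[[0.06, 0, 0, 0, 0, 0], [0.04, 0, 0, 0, 0, 0], [0.04, 0, 0, 0, 0, 0], [0, 0, 0, 0, 0, 0], [0, 0, 0, 0, 0, 0]]])

```text
time_s: 11.8
ee_pos: [549.2, -90.7, 47.3]
ee_rot: [180.0, -0.0, 4.0]
force: [0.2, 0.5, -0.9]
gripper_width: 0.4
gripper_force: 0.0
```

```bash
python3 -c "from h import *;where()"
```

```text
t11.8 shelf x -105.5 y -68.9 z 47.3 [180.  -0.   4.] [ 0.2  0.5 -0.9]
```

In the tool's units: 2 mm is 0.04, 1 mm is 0.02.

>>> drive_effector(steps=[[[0.04, 0, 0, 0, 0, 0], [0.02, 0, 0, 0, 0, 0], [0.02, 0, 0, 0, 0, 0], [0.02, 0, 0, 0, 0, 0], [0, 0, 0, 0, 0, 0]]])

```text
time_s: 12.3
ee_pos: [551.0, -90.5, 47.2]
ee_rot: [-180.0, 0.4, 4.0]
force: [-7.9, -1.4, 7.2]
gripper_width: 0.6
gripper_force: 4.1
```

>>> drive_effector(steps=[[[0.02, 0, 0, 0, 0, 0], [0.02, 0, 0, 0, 0, 0], [0, 0, 0, 0, 0, 0]]])

```text
time_s: 12.6
ee_pos: [551.1, -90.5, 47.2]
ee_rot: [-180.0, 0.6, 4.0]
force: [-13.2, -2.5, 9.4]
gripper_width: 0.1
gripper_force: 6.4
```

```bash
python3 -c "from h import *;where()"
```

```text
t12.6 shelf x -103.6 y -68.9 z 47.2 [-180.     0.6    4. ] [-13.2  -2.5   9.4]
```

The gate is hard against its stop at x = -103.6 (predicted -103). I'll back off and look.

In the tool's units: -40 mm is -0.8, -30 mm is -0.6.

>>> drive_effector(steps=[[[-0.1, 0, 0, 0, 0, 0], [-0.2, 0, 0, 0, 0, 0], [-0.4, 0, 0, 0, 0, 0], [-0.6, 0, -0.4, 0, 0, 0], [-0.8, 0, -0.6, 0, 0, 0], [-0.8, 0, -0.8, 0, 0, 0], [0, 0, 0, 0, 0, 0], [0, 0, 0, 0, 0, 0]]])

```text
time_s: 13.4
ee_pos: [416.7, -100.2, 133.6]
ee_rot: [179.9, -0.2, 3.9]
force: [-0.3, -0.3, -0.6]
gripper_width: 0.5
gripper_force: 0.0
```

```bash
python3 -c "
from h import *;where()
t=env.grab_frame('top');s=env.grab_frame('side')
cv2.imwrite('pics/c5.png',np.hstack([cv2.resize(t[170:390,220:545],(400,300)),cv2.resize(s[200:400,230:480],(400,300))]))"
```

```text
t13.4 shelf x -238.3 y -69.2 z 133.6 [179.9  -0.2   3.9] [-0.3 -0.3 -0.6]
```

View pics/c5.png

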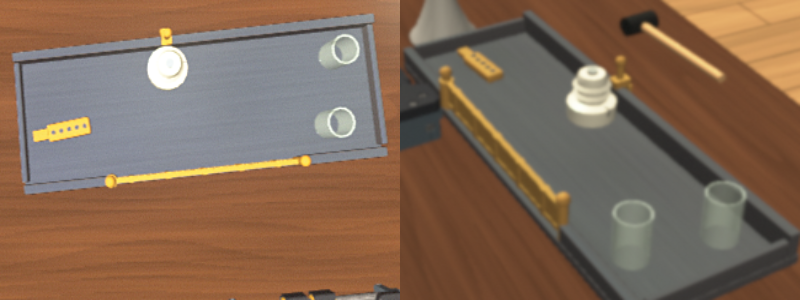

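The picture shows the gate shut from post to post (crop (110,181) to (305,160)). The pillar is upright at the rail under the clip (167,67), the tubes and pipe look undisturbed, and the robot is clear.

```bash
python3 -c "from workcell import env;print(env.job_done())"
```

```text
the job is handed in; nothing more can be done
None
```

I handed the job in at about 13.5 s: the pillar stands upright against the back rail, about 2.5 mm off the clip's centre by my measurement, the gate is shut on its stop, and the tubes and pitch pipe look undisturbed; I didn't measure the trumpet, and the hand-in returned no verdict.

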